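Reset the tripped lathe controller through its dust shutter

ROBOT

A 6-joint arm with a two-finger parallel gripper is mounted at the origin on the work surface. World frame = base frame: x ahead of the robot, y to its left, z up, the work surface at z = 0. Lengths are in m, angles in degrees, forces in N, time in s.
With the tool pointing down it reaches from about 0.35 to 0.875 m from the base axis. Payload 4.2 kg.
Tool frame: the origin (TCP) lies midway between the tips of the shut fingers; the grasp point (between the pads) lies 19 mm behind it; z points along the fingers, y is the direction in which the jaws open and shut (so a half turn about z gives the same grasp; the last joint's range is limited). The gripper opens to 87 mm and grips with 3 to 60 N. Pads are 19 mm wide; open, the fingers measure 117 mm over their backs; the gripper's body (75 mm by 190 mm) begins 51 mm behind the grasp point.
Start: joints at [-48.954, 22.042, 0.453, 0, -68.411, -14.817], TCP at [0.276, -0.561, 0.198] pointing down, gripper open.
Joint ranges: [-179.83, 179.83], [-69.29, 118.12], [-61.27, 80.66], [-181.25, 117.63], [-171.15, -9.14], [-177.46, 177.46]. Speed limits (degrees/s): [159.86, 159.86, 180, 180, 180, 180].

INTERFACE

Orientations are given as a 3x3 rotation matrix whose columns are the frame's x, y, z axes.
In Python, from station import r gives the robot as it stands.
- The arm moves only by the tool play_rows, never from a script. Its argument "commands" is a list that holds one entry, the list of rows, each a list of 7 numbers: the shift along the world's x, y, z in m, then the turn, a rotation vector about the world's x, y, z in rad, then the closure, from 0 (fully open) to 1 (shut). A call has 1 to 5 rows; each row is the pose to reach, as a shift and turn from the pose commanded when the call began; what a row does not reach only later rows make up. A row lasts 1/10 s, in which the tool goes at most 50 mm and 8.59 degrees, less where a joint would pass 70% of its speed; a pose out of reach is approached as far as the arm can. A call with a gripper value outside its range is refused whole. The fingers move at their own pace and stop on an object; the grip force is fixed at half the most. Time passes only in rows, so rows that repeat a pose let the fingers close. It gives the time, the measured TCP pose, the force and the opening at its end, in the units of the state.
- r.sense(): the state, without advancing time (a new reading comes with each control period).
- r.capture(name): name is "scene" or "top" or "wrist"; returns a dict with "image" (400x640x3 uint8, red, green, blue), "range_z" (400x640 float32, m along the optical axis (not along the pixel's ray), 0 where there is no reading), "intrinsics" (3x3 intrinsics, pixels), "extrinsics" (4x4, takes a point from camera to world coordinates); the wrist camera has in their place "mount" (4x4, takes a point from camera to tool coordinates, whose origin is the TCP and whose axes are the flange's). Camera axes: x right, y up, looking along -z (the intrinsics and any distortion apply to the point x, -y, -z); pixel columns grow to the right and rows downward; lengths in m; the calibration is good to about 2 mm. A picture is of the moment at which its call begins: read the wrist's pose just before it.
- r.finish_job(): hands the job in, once; it reports no verdict.
The state is a dict: "time_s": time; "joints": joint angles; "joint_velocities": joint speeds; "effort": joint torques, N m; "tcp_pos": TCP position; "ee_rot": TCP orientation; "wrist_force": force on the tool from outside, world axes, zero at the start; "moment": the same for the moment, N m; "gripper_width": opening from 0.0 (shut) to 1.0 (fully open).
Only numpy, scipy, OpenCV 4.12 (cv2) and the standard library are available. Lean on these libraries where they do the work, as an engineer would, in place of code of your own. Each camera call takes 0.05 s, during which the arm holds its last target. There are 200 camera calls.

TASK

The wood lathe's control box has tripped out. Push its sliding dust shutter fully open with the fingertips, reach down into the well underneath and press the sunken reset key all the way in for a moment, then push the shutter fully shut again and leave everything clear. Push gently and pinch nothing, do not press the raised start key, do not lift or shove the box, and leave the wooden screw, jar and screwdriver where they are.

Things in the scene. Friction and masses are not known exactly. Their poses are not given: they have to be found in the camera images.
- box: Grey control box, 120 mm (its x) by 220 mm (its y) by 60 mm tall, about 3.5 kg, loose on four rubber feet. Origin: centre of its underside; z up. Flat top panel at z = 60 mm with a well (see well_mouth). Two 5 mm high guide rails on the panel along y at box x = -31.5 and +31.5 mm, from y = -50 to +74 mm. Vent slots at the +y end, start key at the -y end.
- well_mouth (a point): Centre of the mouth of the square well in the panel, at box (0, -20, 60) mm. The well is 46 by 46 mm with sides parallel to the box, 40 mm deep; the reset key stands in its middle. The shutter hides it when shut. Axes parallel to the box's.
- shutter (a joint): Aluminium dust shutter on the panel: plate 56 by 56 mm, its top 4.5 mm above the panel, with an upright tab across its middle (see tab_top). Slides along box +y (away from the start key): 0 = shut, centred over the well; 0.060 m = fully open, well clear. End stops at both ends; about 1.5 N of friction, stays where left. Starts up to 12 mm open.
- tab_top (a point): Centre of the top edge of the shutter's tab, which is 34 mm along box x, 8 mm thick along box y and stands 20 mm above the plate. 84.5 mm above the bench; moves with the shutter. Axes parallel to the box's.
- reset_key (a joint): Sunken reset key: black round plunger 26 mm across at the middle of the well. 0 = out, 0.006 m = fully in; sprung, about 1.5 N to start it and 4.5 N at the bottom, springs back when released. Its top is 20 mm below the panel when out, 26 mm below when fully in.
- reset_key_top (a point): Centre of the top face of the reset key, at box (0, -20, 40) mm when out; axes parallel to the box's.
- start_key (a joint): Raised start key, black round, 24 mm across, on a grey collar at box x = 0, y = -84 mm, 16 mm proud of the panel. 0 = out, 0.006 m = fully in. Not to be pressed.
- start_key_top (a point): Centre of the top face of the start key, 76 mm above the bench.
- spindle_mid (a point): Middle (half-way up) of a pale turned wooden screw standing on the bench, 64 mm tall, foot 52 mm across. Not to be disturbed.
- wax_jar_mid (a point): Middle (half-way up) of a standing wax jar with steel cap, 60 mm tall, 54 mm across. Not to be disturbed.
- screwdriver: Screwdriver with wooden handle lying on the bench, 170 mm long along its x, handle to -x, origin at mid-length on its underside. Not to be disturbed.

How it is judged:
By the outcome, as a careful person would: the job done as asked, in the order asked, and still so for the second after the job is handed in, with the robot touching nothing.
It also fails if it takes over 51 s, if anything falls off the work surface, if the arm or the gripper's body presses on something with over 40 N, if the wrist force passes 120 N, or if a joint passes its speed limit or range.

## Working session

There is one attempt and no reset: what is moved stays moved. The work goes in short steps, Python scripts to look and compute and a tool call to move; the robot and the scene stay as the last step left them, time stands still between calls to the robot, and variables do not carry over. Pictures are saved under pics/ and viewed, about 8 in all and at most 12, crops included, and the job is handed in when it is done.

Besides the shell and the picture viewer there is one more tool, called after ">>>" as name([rows], argument=value, ...), one row to a line, values as JSON. play_rows: Moves the arm, as the interface text tells. Its arguments: {"type":"object","properties":{"commands":{"type":"array","items":{"type":"array","items":{"type":"array","items":{"type":"number"}}}}},"required":["commands"]}

```bash
mkdir -p pics; python3 - <<'E'
from station import r
import cv2,numpy as np
s=r.sense();print(s)
for n in("top","scene"):
    c=r.capture(n);np.savez(f"{n}0.npz",**c);cv2.imwrite(f"pics/{n}0.png",c["image"][:,:,::-1]);print(c["intrinsics"],c["extrinsics"],[k for k in c])
E
```

```text
{'time_s': 0.0, 'joints': array([-4.89529175e+01,  2.20909794e+01,  3.80102548e-01, -3.02387152e-02,
       -6.84098815e+01, -1.48164489e+01]), 'joint_velocities': array([-0.07287363, -0.030288  ,  0.01647641,  0.00398614,  0.09712269,
       -0.01732522]), 'effort': array([ 1.35025290e-03, -3.90668142e+01,  1.87404674e+01,  4.21984389e+00,
        1.09752902e-02, -2.18810401e-04]), 'tcp_pos': array([ 0.27597552, -0.56004567,  0.19725632]), 'ee_rot': array([[-8.97108198e-01, -4.41809747e-01, -1.01390525e-03],
       [-4.41810905e-01,  8.97106164e-01,  1.91173200e-03],
       [ 6.49588185e-05,  2.16298485e-03, -9.99997659e-01]]), 'wrist_force': array([-0.51172448,  0.3416807 ,  0.35632173]), 'moment': array([0.0143738 , 0.01890149, 0.02710147]), 'gripper_width': 0.9970184060121366}
[[442.12029598   0.         305.90607469]
 [  0.         442.12029598 202.21110616]
 [  0.           0.           1.        ]] [[ 0.02274322  0.99774167 -0.06320048  0.52303058]
 [-0.99932499  0.02086401 -0.0302367  -0.00793149]
 [-0.0288498   0.06384549  0.9975427   0.92396576]
 [ 0.          0.          0.          1.        ]] ['image', 'range_z', 'intrinsics', 'extrinsics']
[[422.68355896   0.         324.48012274]
 [  0.         422.68355896 200.75172325]
 [  0.           0.           1.        ]] [[ 0.07921439 -0.60570328  0.79173772  1.29609141]
 [ 0.99682206  0.05483665 -0.05778165 -0.05705975]
 [-0.00841771  0.79379876  0.60812225  0.60756143]
 [ 0.          0.          0.          1.        ]] ['image', 'range_z', 'intrinsics', 'extrinsics']
```

View pics/top0.png

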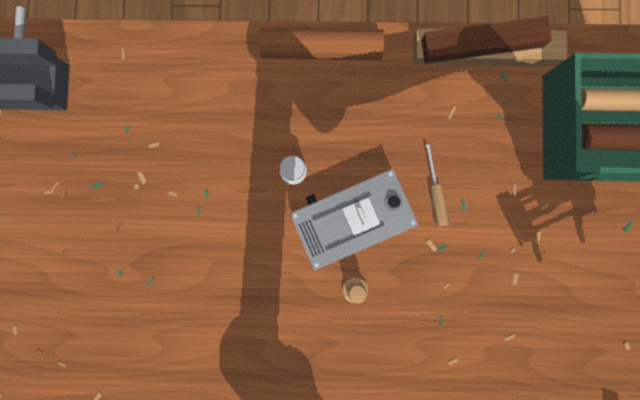

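View pics/scene0.png

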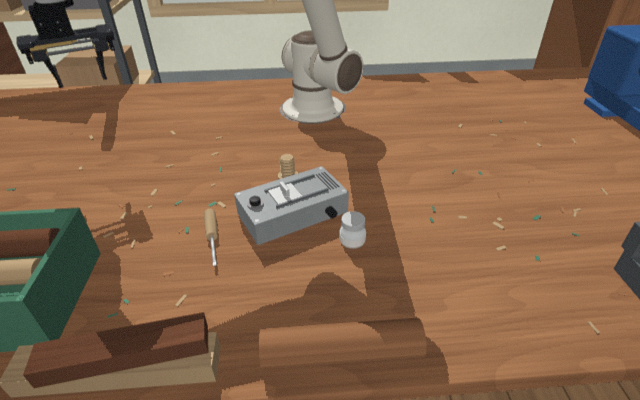

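The top view shows the box centred near (355,220), with the start key at (394,201), shutter at (361,215), jar at (292,170), wooden screw at (355,290) and screwdriver around (436,185). I'll fit the box from depth.

```bash
cat > h.py <<'E'
import numpy as np,cv2
def cloud(c,T=None):
    T=c["extrinsics"] if T is None else T
    z=c["range_z"];K=c["intrinsics"];v,u=np.indices(z.shape)
    P=np.stack([(u-K[0,2])*z/K[0,0],-(v-K[1,2])*z/K[1,1],-z],-1)
    return P@T[:3,:3].T+T[:3,3]
E
python3 - <<'E'
from h import *
for n in("top","scene"):
    c=np.load(n+"0.npz");W=cloud(c);ok=c["range_z"]>0
    m=ok&(abs(W[...,2]-.06)<.008)&(abs(W[...,0]-.48)<.2)&(abs(W[...,1]+.1)<.2)
    k,l,st,ce=cv2.connectedComponentsWithStats(m.astype(np.uint8),connectivity=4)
    i=1+np.argmax(st[1:,4]);p=W[l==i]
    print(n,st[i],np.median(p[:,2]),cv2.minAreaRect((p[:,:2]*1000).astype(np.float32)))
    (cx,cy),(w,h),a=cv2.minAreaRect((p[:,:2]*1000).astype(np.float32))
    # tall bits
    d=np.hypot(W[...,0]*1000-cx,W[...,1]*1000-cy)
    for lo,hi in((.071,.079),(.08,.09)):
        q=W[ok&(d<110)&(W[...,2]>lo)&(W[...,2]<hi)];print(lo,len(q),q.mean(0),q.min(0),q.max(0))
    for nm,(u,v) in dict(jar=(292,170),spin=(355,290),start=(394,201),sh=(361,215)).items():
        if n=="top":print(nm,W[v,u])
E
```

```text
top [ 290  169  128  102 6722] 0.05994243390437243 ((546.3927001953125, -74.35930633544922), (120.28004455566406, 220.1812286376953), 24.7936954498291)
0.071 126 [ 0.57929241 -0.14513214  0.07503108] [ 0.53737921 -0.16091317  0.07124192] [ 0.59233916 -0.07854407  0.07898245]
0.08 78 [ 0.55287561 -0.08785688  0.08373339] [ 0.5372024  -0.09743145  0.08017675] [ 0.56919913 -0.07789923  0.08694385]
jar [0.64112267 0.047271   0.05735526]
spin [ 0.41058728 -0.08001768  0.06322446]
start [ 0.58262947 -0.15072212  0.07553898]
sh [ 0.55415485 -0.08738457  0.08419923]
scene [ 234  166  115   62 3483] 0.061823922499368966 ((548.5905151367188, -75.08191680908203), (124.40632629394531, 221.8001708984375), 25.140464782714844)
0.071 114 [ 0.58030994 -0.13429294  0.07580775] [ 0.54241461 -0.16333486  0.07105841] [ 0.59749714 -0.07934457  0.07885943]
0.08 51 [ 0.55751717 -0.08865007  0.08484273] [ 0.53937535 -0.09808344  0.08024899] [ 0.57110354 -0.07895339  0.08786593]
```

Box centre is about (0.5464, -0.0744) with yaw about 24.9°. The start key and tab land where the model puts them, and the shutter is about 5 mm open. The tool's y axis already lies along the box's y, so only a -1.3° turn is needed. I'll shut the fingers and approach at height.

>>> play_rows([
  [[0.02,0.03,0,0,0,-0.005,1],[0.045,0.069,0,0,0,-0.01,1],[0.07,0.108,0,0,0,-0.015,1],[0.096,0.147,0,0,0,-0.02,1],[0.12,0.184,0,0,0,-0.023,1]],
])

```text
time_s: 0.6
tcp_pos: [0.3968, -0.3748, 0.198]
ee_rot: [[-0.907, -0.421, -0.0], [-0.421, 0.907, 0.0], [0.0, 0.001, -1.0]]
wrist_force: [0.3, 0.1, 0.8]
gripper_width: 0.628
```

>>> play_rows([
  [[0.025,0.038,0,0,0,0,1],[0.05,0.076,0,0,0,0,1],[0.075,0.114,0,0,0,0,1],[0.1,0.152,0,0,0,0,1],[0.12,0.184,0,0,0,0,1]],
])

```text
time_s: 1.1
tcp_pos: [0.517, -0.1905, 0.198]
ee_rot: [[-0.907, -0.422, -0.0], [-0.422, 0.907, 0.0], [0.0, 0.0, -1.0]]
wrist_force: [0.3, 0.6, -0.1]
gripper_width: 0.17
```

>>> play_rows([
  [[0.02,0.03,0,0,0,0,1],[0.04,0.06,0,0,0,0,1],[0.05,0.077,0,0,0,0,1],[0.05,0.077,0,0,0,0,1],[0.05,0.077,0,0,0,0,1]],
])

```text
time_s: 1.6
tcp_pos: [0.5657, -0.1157, 0.1979]
ee_rot: [[-0.907, -0.422, -0.001], [-0.422, 0.907, -0.0], [0.001, 0.001, -1.0]]
wrist_force: [-0.7, -0.5, -1.3]
gripper_width: 0.006
```

```bash
cat >> h.py <<'E'
def wrist(r):
    s=r.sense();T=np.eye(4);T[:3,:3]=s["ee_rot"];T[:3,3]=s["tcp_pos"]
    c=r.capture("wrist");return s,c,cloud(c,T@c["mount"])
C=np.array([.5464,-.0744]);A=np.radians(24.9)
def box(W):
    d=W[...,:2]-C;c,s=np.cos(A),np.sin(A)
    return np.stack([d[...,0]*c+d[...,1]*s,-d[...,0]*s+d[...,1]*c,W[...,2]],-1)*1000
E
python3 - <<'E'
from h import *
from station import r
s,c,W=wrist(r);cv2.imwrite("pics/w1.png",c["image"][:,:,::-1])
print(s["wrist_force"]);B=box(W);ok=c["range_z"]>0
def st(n,m):
    q=B[ok&m];print(n,len(q),np.percentile(q,[1,50,99],axis=0).round(1).tolist() if len(q) else 0)
x,y,z=B[...,0],B[...,1],B[...,2]
ib=(abs(x)<70)&(abs(y)<120)
st("panel",ib&(abs(z-60)<3));st("tab",ib&(abs(z-84)<4)&(abs(x)<25)&(y>-30)&(y<50));st("start",ib&(abs(z-76)<3)&(y<-60));st("fingers",(z>150)&(z<215)&(abs(x)<40)&(abs(y+46)<40))
E
```

```text
[-0.69592806 -0.50427105 -1.2557904 ]
panel 22938 [[-59.5, -109.8, 59.0], [-8.4, 16.0, 60.7], [58.2, 106.7, 62.5]]
tab 362 [[-17.1, -20.8, 80.9], [-0.8, -17.0, 85.0], [16.0, -12.9, 86.7]]
start 515 [[-11.3, -96.2, 73.3], [-1.1, -85.1, 76.4], [10.1, -74.5, 78.2]]
fingers 0 0
```

View pics/w1.png

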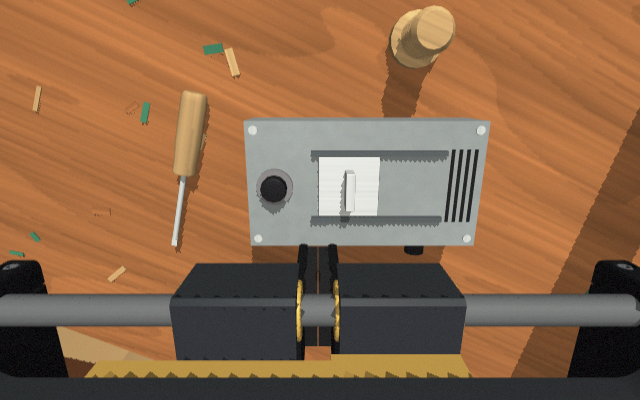

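The wrist view agrees with the model to about 1 mm: start key at (273,188), shutter with tab at (349,190), and closed fingers at (318,250). Next I descend between the start key and the tab.

>>> play_rows([
  [[0,0,-0.03,0,0,0,1],[0,0,-0.07,0,0,0,1],[0,0,-0.1,0,0,0,1],[0,0,-0.12,0,0,0,1],[0,0,-0.125,0,0,0,1]],
])

```text
time_s: 2.15
tcp_pos: [0.5636, -0.1169, 0.0709]
ee_rot: [[-0.908, -0.419, -0.006], [-0.419, 0.908, 0.0], [0.005, 0.002, -1.0]]
wrist_force: [0.4, -0.1, -0.1]
gripper_width: 0.002
```

>>> play_rows([
  [[0,0,0,0,0,0,1],[-0.0017,0.0036,0,0,0,0,1],[-0.0034,0.0073,0,0,0,0,1],[-0.0051,0.0109,0,0,0,0,1],[-0.0067,0.0145,0,0,0,0,1]],
])

```text
time_s: 2.65
tcp_pos: [0.5597, -0.1006, 0.0741]
ee_rot: [[-0.907, -0.421, 0.001], [-0.421, 0.907, 0.0], [-0.001, -0.0, -1.0]]
wrist_force: [0.0, -0.3, -0.2]
gripper_width: 0.003
```

>>> play_rows([
  [[-0.0021,0.0045,0,0,0,0,1],[-0.0042,0.0091,0,0,0,0,1],[-0.0063,0.0136,0,0,0,0,1],[-0.0084,0.0181,0,0,0,0,1],[-0.0084,0.0181,0,0,0,0,1]],
])

```text
time_s: 3.15
tcp_pos: [0.5508, -0.0825, 0.0734]
ee_rot: [[-0.907, -0.422, -0.0], [-0.422, 0.907, 0.0], [0.0, 0.0, -1.0]]
wrist_force: [-0.8, 0.9, -0.0]
gripper_width: 0.005
```

```bash
cat > chk.py <<'E'
from h import *
from station import r
s=r.sense();c=r.capture("top");W=cloud(c);B=box(W);ok=c["range_z"]>0
x,y,z=B[...,0],B[...,1],B[...,2]
m=ok&(abs(z-60)<8)&(abs(x)<70)&(abs(y)<125);print("panel",m.sum())
s,c,W=wrist(r);B=box(W);ok=c["range_z"]>0
x,y,z=B[...,0],B[...,1],B[...,2]
for n,m in (("tab",(abs(z-84)<4)&(abs(x)<22)&(y>-30)&(y<60)),("plate",(z<68)&(z>62.5)&(abs(x)<26)&(abs(y)<80)),("start",(abs(z-76)<3)&(abs(x)<15)&(abs(y+85)<15))):
    q=B[ok&m];print(n,len(q),np.percentile(q,[2,50,98],axis=0).round(1).tolist() if len(q) else 0)
print("tcp box",box(s["tcp_pos"]),s["wrist_force"].round(2))
import sys
cv2.imwrite(f"pics/{sys.argv[1]}.png",c["image"][:,:,::-1])
E
python3 chk.py w2
```

```text
panel 520
tab 411 [[-17.2, -20.7, 80.8], [-11.3, -16.9, 85.0], [-0.5, -12.8, 86.5]]
plate 5719 [[-25.2, -77.0, 63.7], [-7.9, -24.6, 65.2], [14.7, 10.3, 66.6]]
start 1283 [[-10.9, -95.0, 73.6], [-1.4, -84.5, 76.5], [9.6, -74.6, 77.9]]
tcp box [ 0.73751198 -9.49085884 73.37727767] [ 0.01 -0.26 -0.31]
```

View pics/w2.png

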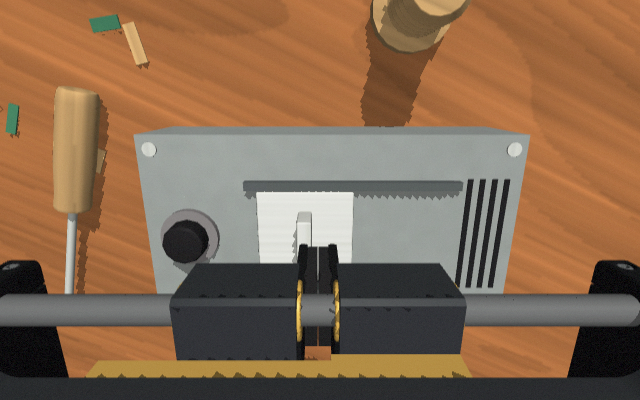

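The tab is still at y = -16.7, although the TCP reads -9.5 with almost no force. That doesn't add up, so I'll check from the scene camera and the finger depths.

```bash
python3 - <<'E'
from h import *
from station import r
s,c,W=wrist(r);B=box(W)
for v in (250,255,262,275,290,300):
    print(v,[(u,B[v,u].round().tolist(),round(float(c["range_z"][v,u]),3)) for u in(303,309,318,328,335)])
T=c["mount"];print(T.round(3).tolist())
c=r.capture("scene");K=c["intrinsics"];E=np.linalg.inv(c["extrinsics"])
p=E[:3,:3]@s["tcp_pos"]+E[:3,3];u=K[0,2]-K[0,0]*p[0]/p[2];v=K[1,2]+K[1,1]*p[1]/p[2];print("tcp px",u,v)
im=c["image"][100:270,200:400,::-1];cv2.imwrite("pics/s2.png",cv2.resize(im,None,fx=4,fy=3.5,interpolation=2)[:600])
t=r.capture("top");W2=box(cloud(t));z=W2[...,2]
m=(t["range_z"]>0)&(abs(z-60)<6)&(abs(W2[...,0])<70)&(abs(W2[...,1])<125)
W3=box(cloud(c));m3=(c["range_z"]>0)&(abs(W3[...,0])<25)&(abs(W3[...,1])<60)&(W3[...,2]>66)&(W3[...,2]<110)
q=W3[m3];
for lo in range(66,110,6):
    k=q[(q[:,2]>=lo)&(q[:,2]<lo+6)]
    if len(k):print(lo,len(k),k.min(0).round(),k.max(0).round())
E
```

```text
250 [(303, [-11.0, -16.0, 106.0], 0.168), (309, [-9.0, -14.0, 104.0], 0.171), (318, [-10.0, -9.0, 104.0], 0.17), (328, [-10.0, -4.0, 104.0], 0.17), (335, [-10.0, -1.0, 106.0], 0.169)]
255 [(303, [-10.0, -16.0, 111.0], 0.164), (309, [-9.0, -13.0, 109.0], 0.166), (318, [-9.0, -9.0, 109.0], 0.166), (328, [-9.0, -5.0, 109.0], 0.166), (335, [-11.0, -2.0, 112.0], 0.162)]
262 [(303, [-10.0, -16.0, 119.0], 0.156), (309, [-9.0, -13.0, 116.0], 0.159), (318, [-9.0, -9.0, 115.0], 0.16), (328, [-9.0, -5.0, 115.0], 0.16), (335, [-11.0, -2.0, 119.0], 0.156)]
275 [(303, [-11.0, -15.0, 131.0], 0.145), (309, [-9.0, -13.0, 127.0], 0.148), (318, [-3.0, -9.0, 117.0], 0.16), (328, [-9.0, -5.0, 127.0], 0.149), (335, [-10.0, -2.0, 130.0], 0.145)]
290 [(303, [-10.0, -15.0, 142.0], 0.134), (309, [-9.0, -13.0, 139.0], 0.137), (318, [3.0, -9.0, 119.0], 0.16), (328, [-9.0, -5.0, 140.0], 0.136), (335, [-35.0, -5.0, 184.0], 0.086)]
300 [(303, [-80.0, -9.0, 261.0], 0.0), (309, [-32.0, -12.0, 183.0], 0.088), (318, [-32.0, -9.0, 184.0], 0.087), (328, [-33.0, -7.0, 184.0], 0.087), (335, [-34.0, -5.0, 187.0], 0.084)]
[[0.0, 0.956, 0.294, 0.081], [1.0, -0.0, 0.0, 0.0], [0.0, 0.294, -0.956, -0.187], [0.0, 0.0, 0.0, 1.0]]
tcp px 287.3313972589519 188.8428202460206
66 180 [-24. -45.  66.] [25. 10. 72.]
72 21 [-13. -21.  72.] [ 19. -14.  77.]
78 22 [-12. -22.  78.] [ 19. -13.  84.]
84 39 [-15. -21.  84.] [ 19. -13.  88.]
96 9 [  1. -19.  99.] [ 13.  -3. 102.]
102 27 [ -8. -20. 102.] [ 15.  -1. 108.]
108 9 [ -4. -20. 108.] [ 14.  -4. 110.]
```

View pics/s2.png

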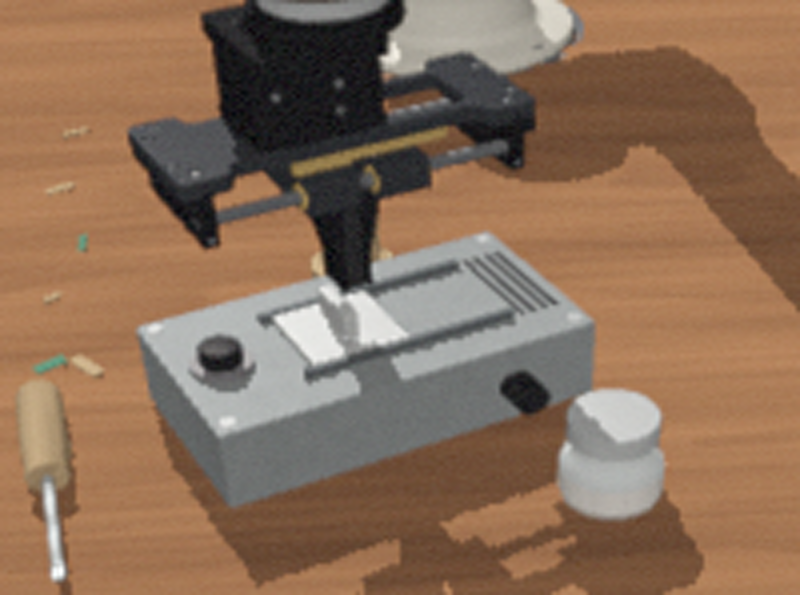

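The scene crop shows the fingertips (about (350,290) in the crop) hanging above the tab. Both depth views put the real tips near z ≈ 0.100 while the TCP reads 0.073, so the tips are about 27 mm short of the stated TCP. Before lowering, I'll measure the tips and the gripper body.

```bash
python3 - <<'E'
from h import *
from station import r
s,c,W=wrist(r);t=r.sense()["tcp_pos"];R=s["ee_rot"]
for n in("wrist","scene","top"):
    if n!="wrist": c=r.capture(n);W=cloud(c)
    L=((W-s["tcp_pos"])@R)*1000  # tool coords, z toward tips
    ok=(c["range_z"]>.05)
    x,y,z=L[...,0],L[...,1],L[...,2]
    m=ok&(abs(x)<60)&(abs(y)<110)&(z<-14)&(z>-170)
    q=L[m];print(n,len(q))
    for hi in range(-14,-130,-8):
        k=q[(q[:,2]<=hi)&(q[:,2]>hi-8)]
        if len(k)>3:print(hi,len(k),k.min(0).round(),k.max(0).round())
E
```

```text
wrist 69500
-22 168 [  9.  -9. -30.] [ 12.   9. -23.]
-30 283 [  9.  -9. -38.] [ 12.   9. -30.]
-38 375 [ -4.  -9. -46.] [ 12.   9. -38.]
-46 338 [  5.  -9. -54.] [ 12.   8. -46.]
-54 302 [  9.  -7. -62.] [ 12.   7. -54.]
-62 243 [  9.  -5. -70.] [ 12.   6. -62.]
-70 533 [-11.  -5. -78.] [ 11.   5. -70.]
-78 67 [-10.  -5. -86.] [  5.   5. -78.]
-86 55 [ -5.  -5. -93.] [  9.   5. -86.]
-94 4450 [  -4.  -86. -102.] [ 39.  87. -94.]
-102 10220 [   2.  -83. -110.] [  39.   85. -102.]
-110 18324 [  10.  -80. -118.] [  39.   81. -110.]
-118 19269 [  22.  -50. -126.] [  39.   33. -118.]
-126 14809 [  24.  -65. -134.] [  29.   67. -126.]
scene 3273
-14 5 [-17. -10. -15.] [ 11.  -7. -14.]
-22 15 [-13. -10. -30.] [  3.   8. -26.]
-30 36 [-13.  -9. -37.] [  8.   8. -30.]
-38 41 [-13. -10. -46.] [ 12.   9. -38.]
-46 37 [-13. -10. -54.] [  8.   8. -47.]
-54 43 [-14. -13. -62.] [ 10.  12. -54.]
-62 47 [-16. -15. -70.] [  6.  12. -62.]
-70 53 [-14. -16. -78.] [  2.  14. -70.]
-78 29 [-14. -16. -86.] [ -8.  16. -78.]
-86 7 [-16. -28. -93.] [ 14.  11. -88.]
-94 100 [ -40.  -87. -102.] [ 29.  86. -96.]
-102 265 [ -40.  -87. -110.] [  37.   85. -102.]
-110 336 [ -41.  -87. -118.] [  31.   86. -110.]
-118 316 [ -40.  -93. -126.] [  36.   93. -118.]
-126 349 [ -40.  -95. -134.] [  31.   93. -126.]
top 119
```

True tips sit about 24–25 mm behind the reported TCP, and the body is consistently 70 mm behind the true tips. So true tip z = TCP z + 0.024. I'll back off, lower to TCP z ≈ 0.050, then push.

>>> play_rows([
  [[0.004,-0.0088,0,0,0,0,1],[0.009,-0.019,0,0,0,0,1],[0.0142,-0.0306,0,0,0,0,1],[0.0142,-0.0306,0,0,0,0,1],[0.0142,-0.0306,0,0,0,0,1]],
])

```text
time_s: 4.05
tcp_pos: [0.5653, -0.1143, 0.0731]
ee_rot: [[-0.908, -0.42, -0.0], [-0.42, 0.908, 0.0], [0.0, 0.0, -1.0]]
wrist_force: [-0.0, 1.0, -0.4]
gripper_width: 0.004
```

>>> play_rows([
  [[0,0,-0.006,0,0,0,1],[0,0,-0.012,0,0,0,1],[0,0,-0.018,0,0,0,1],[0,0,-0.0235,0,0,0,1],[0,0,-0.0235,0,0,0,1]],
])

```text
time_s: 4.55
tcp_pos: [0.5645, -0.1134, 0.0486]
ee_rot: [[-0.907, -0.421, -0.002], [-0.421, 0.907, 0.0], [0.002, 0.001, -1.0]]
wrist_force: [-0.3, -0.1, 0.0]
gripper_width: 0.004
```

>>> play_rows([
  [[-0.0013,0.0027,0,0,0,0,1],[-0.0025,0.0054,0,0,0,0,1],[-0.0038,0.0082,0,0,0,0,1],[-0.0051,0.0109,0,0,0,0,1],[-0.0063,0.0136,0,0,0,0,1]],
])

```text
time_s: 5.05
tcp_pos: [0.5591, -0.0999, 0.0501]
ee_rot: [[-0.907, -0.421, 0.001], [-0.421, 0.907, -0.0], [-0.0, -0.0, -1.0]]
wrist_force: [0.8, -0.8, 0.6]
gripper_width: 0.003
```

>>> play_rows([
  [[-0.0017,0.0036,0,0,0,0,1],[-0.0034,0.0073,0,0,0,0,1],[-0.0051,0.0109,0,0,0,0,1],[-0.0067,0.0145,0,0,0,0,1],[-0.0084,0.0181,0,0,0,0,1]],
])

```text
time_s: 5.55
tcp_pos: [0.5507, -0.0816, 0.05]
ee_rot: [[-0.907, -0.421, 0.0], [-0.421, 0.907, -0.0], [-0.0, -0.0, -1.0]]
wrist_force: [0.8, -1.7, 1.5]
gripper_width: 0.001
```

```bash
python3 chk.py w3
```

```text
panel 572
tab 750 [[-17.2, -15.5, 80.2], [-10.5, 3.0, 84.8], [-5.8, 9.3, 87.5]]
plate 5171 [[-25.5, -77.6, 63.6], [-13.0, 4.4, 65.2], [4.2, 32.6, 66.5]]
start 1627 [[-11.1, -95.0, 73.5], [-1.4, -84.4, 76.5], [9.5, -74.4, 77.8]]
tcp box [ 0.77857338 -7.83859808 49.95056088] [-0.87 -0.66  1.  ]
```

The shutter is moving with about 2 N. Another 28 mm, then creep to the stop.

>>> play_rows([
  [[-0.0021,0.0045,0,0,0,0,1],[-0.0042,0.0091,0,0,0,0,1],[-0.0063,0.0136,0,0,0,0,1],[-0.0084,0.0181,0,0,0,0,1],[-0.0105,0.0227,0,0,0,0,1]],
])

```text
time_s: 6.15
tcp_pos: [0.5399, -0.0588, 0.0498]
ee_rot: [[-0.907, -0.421, -0.0], [-0.421, 0.907, 0.0], [0.0, 0.0, -1.0]]
wrist_force: [0.4, -1.0, -1.6]
gripper_width: 0.005
```

>>> play_rows([
  [[-0.0006,0.0014,0,0,0,0,1],[-0.0013,0.0027,0,0,0,0,1],[-0.0017,0.0036,0,0,0,0,1],[-0.0021,0.0045,0,0,0,0,1],[-0.0021,0.0045,0,0,0,0,1]],
])

```text
time_s: 6.65
tcp_pos: [0.538, -0.0546, 0.0498]
ee_rot: [[-0.907, -0.421, -0.0], [-0.421, 0.907, 0.0], [0.0, 0.0, -1.0]]
wrist_force: [0.8, -0.6, -0.7]
gripper_width: 0.005
```

>>> play_rows([
  [[-0.0002,0.0005,0,0,0,0,1],[-0.0004,0.0009,0,0,0,0,1],[-0.0006,0.0014,0,0,0,0,1],[-0.0006,0.0014,0,0,0,0,1]],
])

```text
time_s: 7.05
tcp_pos: [0.5373, -0.0533, 0.0498]
ee_rot: [[-0.907, -0.421, -0.0], [-0.421, 0.907, -0.0], [0.0, 0.0, -1.0]]
wrist_force: [0.2, -0.8, -2.2]
gripper_width: 0.008
```

>>> play_rows([
  [[-0.0004,0.0009,0,0,0,0,1],[-0.0008,0.0018,0,0,0,0,1],[-0.0008,0.0018,0,0,0,0,1]],
])

```text
time_s: 7.35
tcp_pos: [0.5365, -0.0514, 0.0498]
ee_rot: [[-0.907, -0.421, -0.0], [-0.421, 0.907, 0.0], [0.0, 0.0, -1.0]]
wrist_force: [0.5, -1.5, -0.5]
gripper_width: 0.006
```

>>> play_rows([
  [[-0.0002,0.0005,0,0,0,0,1],[-0.0004,0.0009,0,0,0,0,1],[-0.0004,0.0009,0,0,0,0,1]],
])

```text
time_s: 7.65
tcp_pos: [0.5364, -0.0513, 0.0498]
ee_rot: [[-0.907, -0.421, 0.0], [-0.421, 0.907, -0.001], [0.0, -0.001, -1.0]]
wrist_force: [2.3, -5.2, -2.1]
gripper_width: 0.004
```

>>> play_rows([
  [[-0.0002,0.0005,0,0,0,0,1],[-0.0004,0.0009,0,0,0,0,1],[-0.0004,0.0009,0,0,0,0,1]],
])

```text
time_s: 7.95
tcp_pos: [0.5364, -0.0512, 0.0499]
ee_rot: [[-0.907, -0.422, 0.001], [-0.422, 0.907, -0.002], [0.0, -0.002, -1.0]]
wrist_force: [2.7, -8.5, -3.7]
gripper_width: 0.004
```

The stop was met at 9 N with the tip not advancing any more. Next I back off, rise and go over the well.

>>> play_rows([
  [[0.0017,-0.0036,0,0,0,0,1],[0.006,-0.0127,0.005,0,0,0,1],[0.011,-0.024,0.015,0,0,0,1],[0.0175,-0.0413,0.02,0,0,0,1],[0.0175,-0.0413,0.02,0,0,0,1]],
])

```text
time_s: 8.45
tcp_pos: [0.5555, -0.0926, 0.0717]
ee_rot: [[-0.908, -0.42, 0.004], [-0.42, 0.908, 0.0], [-0.004, -0.002, -1.0]]
wrist_force: [0.1, -0.3, -0.0]
gripper_width: 0.003
```

```bash
python3 chk.py w4; python3 - <<'E'
from h import *
from station import r
s,c,W=wrist(r);B=box(W);ok=c["range_z"]>0;x,y,z=B[...,0],B[...,1],B[...,2]
for n,m in(("panelall",(abs(z-60.5)<2)),("key",(abs(z-40)<4)&(abs(x)<25)&(abs(y+20)<25)),("floor",(z<35)&(z>10)&(abs(x)<25)&(abs(y+20)<25)),("tab",(abs(z-84)<4)&(abs(x)<22)&(y>28)&(y<60))):
    q=B[ok&m];print(n,len(q),np.percentile(q,[2,50,98],axis=0).round(1).tolist() if len(q) else 0)
E
```

```text
panel 687
tab 703 [[-17.1, 34.3, 80.3], [-7.2, 37.5, 85.0], [3.8, 42.1, 86.4]]
plate 5973 [[-25.3, -76.7, 63.7], [-7.1, 31.7, 65.2], [18.4, 65.3, 66.7]]
start 1246 [[-11.2, -95.2, 73.6], [-1.7, -84.6, 76.5], [8.1, -74.6, 77.9]]
tcp box [ -0.12001876 -19.3015036   70.95881562] [ 0.44 -0.09  0.2 ]
panelall 34598 [[-60.0, -109.0, 59.4], [-36.1, 3.2, 60.8], [28.7, 105.8, 62.1]]
key 1456 [[-12.7, -44.6, 36.6], [0.2, -22.0, 40.6], [23.2, 1.4, 43.1]]
floor 2092 [[-12.2, -44.6, 19.5], [5.9, -26.9, 21.0], [23.2, 1.4, 34.1]]
tab 686 [[-17.2, 34.3, 80.3], [-7.8, 37.5, 84.9], [3.1, 42.0, 86.4]]
```

View pics/w4.png

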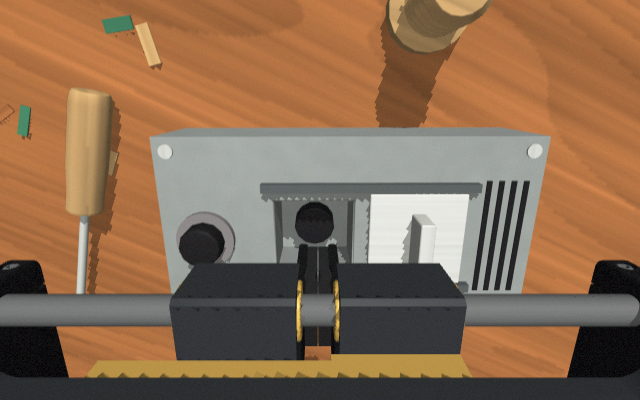

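The wrist view shows the well uncovered with the reset key at (314,222) and the shutter clear at right, with its tab at (423,240). The tips are centred within about 1.5 mm, so I'm descending.

>>> play_rows([
  [[0.0004,-0.001,-0.01,0,0,0,1],[0.0004,-0.001,-0.022,0,0,0,1],[0.0004,-0.001,-0.034,0,0,0,1],[0.0004,-0.001,-0.044,0,0,0,1],[0.0004,-0.001,-0.044,0,0,0,1]],
])

```text
time_s: 9.1
tcp_pos: [0.5521, -0.092, 0.0235]
ee_rot: [[-0.907, -0.421, -0.005], [-0.421, 0.907, -0.0], [0.004, 0.002, -1.0]]
wrist_force: [0.4, 1.5, -0.1]
gripper_width: 0.006
```

>>> play_rows([
  [[0,0,-0.002,0,0,0,1],[0,0,-0.004,0,0,0,1],[0,0,-0.006,0,0,0,1],[0,0,-0.008,0,0,0,1],[0,0,-0.008,0,0,0,1]],
])

```text
time_s: 9.6
tcp_pos: [0.5537, -0.092, 0.0178]
ee_rot: [[-0.907, -0.421, -0.0], [-0.421, 0.907, 0.0], [0.0, 0.0, -1.0]]
wrist_force: [0.1, 0.4, -0.4]
gripper_width: 0.006
```

>>> play_rows([
  [[0,0,-0.001,0,0,0,1],[0,0,-0.002,0,0,0,1],[0,0,-0.002,0,0,0,1]],
])

```text
time_s: 9.9
tcp_pos: [0.5539, -0.092, 0.016]
ee_rot: [[-0.907, -0.421, 0.0], [-0.421, 0.907, -0.0], [-0.0, -0.0, -1.0]]
wrist_force: [-0.0, 0.6, 0.8]
gripper_width: 0.003
```

>>> play_rows([
  [[0,0,-0.001,0,0,0,1],[0,0,-0.002,0,0,0,1],[0,0,-0.002,0,0,0,1]],
])

```text
time_s: 10.2
tcp_pos: [0.5539, -0.092, 0.014]
ee_rot: [[-0.907, -0.421, 0.0], [-0.421, 0.907, -0.0], [-0.0, -0.0, -1.0]]
wrist_force: [-0.0, -0.0, 2.2]
gripper_width: 0.006
```

Contact is near TCP z ≈ 0.0155, as predicted. I'm continuing to the bottom.

>>> play_rows([
  [[0,0,-0.001,0,0,0,1],[0,0,-0.002,0,0,0,1],[0,0,-0.002,0,0,0,1]],
])

```text
time_s: 10.5
tcp_pos: [0.5539, -0.092, 0.0119]
ee_rot: [[-0.907, -0.421, 0.0], [-0.421, 0.907, -0.0], [-0.0, -0.0, -1.0]]
wrist_force: [-1.4, 0.1, 3.6]
gripper_width: 0.006
```

>>> play_rows([
  [[0,0,-0.001,0,0,0,1],[0,0,-0.002,0,0,0,1],[0,0,-0.002,0,0,0,1]],
])

```text
time_s: 10.8
tcp_pos: [0.5539, -0.092, 0.0102]
ee_rot: [[-0.907, -0.421, 0.0], [-0.421, 0.907, -0.0], [-0.0, -0.0, -1.0]]
wrist_force: [-2.6, -0.1, 5.5]
gripper_width: 0.006
```

>>> play_rows([
  [[0,0,-0.0005,0,0,0,1],[0,0,-0.001,0,0,0,1],[0,0,-0.001,0,0,0,1]],
])

```text
time_s: 11.1
tcp_pos: [0.5539, -0.092, 0.0101]
ee_rot: [[-0.907, -0.422, 0.0], [-0.422, 0.907, -0.0], [-0.0, -0.0, -1.0]]
wrist_force: [-3.9, 1.8, 11.7]
gripper_width: 0.007
```

The key bottomed (it stopped at 0.0101 while the force rose to 12 N). I hold briefly, lift out, and check that the key springs back.

>>> play_rows([
  [[0,0,0,0,0,0,1],[0,0,0.004,0,0,0,1],[0,0,0.014,0,0,0,1],[0,0,0.034,0,0,0,1],[0,0,0.06,0,0,0,1]],
])

```text
time_s: 11.6
tcp_pos: [0.5523, -0.092, 0.0682]
ee_rot: [[-0.907, -0.421, -0.004], [-0.421, 0.907, 0.0], [0.004, 0.002, -1.0]]
wrist_force: [0.8, 0.8, 1.0]
gripper_width: 0.006
```

>>> play_rows([
  [[-0.004,0.009,0.02,0,0,0,1],[-0.013,0.027,0.02,0,0,0,1],[-0.023,0.05,0.02,0,0,0,1],[-0.0372,0.08,0.02,0,0,0,1],[-0.0372,0.08,0.02,0,0,0,1]],
])

```text
time_s: 12.1
tcp_pos: [0.5147, -0.01, 0.0888]
ee_rot: [[-0.906, -0.424, -0.001], [-0.424, 0.906, 0.0], [0.001, 0.001, -1.0]]
wrist_force: [-0.3, 0.1, -1.0]
gripper_width: 0.003
```

```bash
python3 chk.py w5; python3 - <<'E'
from h import *
from station import r
s,c,W=wrist(r);B=box(W);ok=c["range_z"]>0;x,y,z=B[...,0],B[...,1],B[...,2]
q=B[ok&(abs(z-38)<5)&(abs(x)<10)&(abs(y+21)<8)];print("key",len(q),np.median(q,axis=0) if len(q) else 0)
E
```

```text
panel 2488
tab 722 [[-17.0, 34.7, 80.9], [-3.6, 38.9, 85.1], [11.5, 42.5, 86.3]]
plate 5716 [[-25.1, -77.3, 63.6], [-5.1, 30.4, 65.2], [20.6, 65.4, 66.7]]
start 1177 [[-11.1, -95.1, 73.4], [-1.1, -83.7, 76.5], [9.6, -74.0, 77.9]]
tcp box [-1.09786709 70.54430874 88.93517235] [ 0.12  0.11 -0.11]
key 612 [ -0.37592777 -20.89676001  40.80517951]
```

The key has sprung back (z 40.8) and the box has not moved. Next I descend beyond the tab and push the shutter shut.

>>> play_rows([
  [[0,0,-0.01,0,0,0,1],[0,0,-0.02,0,0,0,1],[0,0,-0.03,0,0,0,1],[0,0,-0.0385,0,0,0,1],[0,0,-0.0385,0,0,0,1]],
])

```text
time_s: 12.75
tcp_pos: [0.5153, -0.0126, 0.0484]
ee_rot: [[-0.907, -0.421, -0.004], [-0.421, 0.907, -0.001], [0.004, 0.001, -1.0]]
wrist_force: [0.1, 0.0, 0.6]
gripper_width: 0.009
```

>>> play_rows([
  [[0.0017,-0.0036,0,0,0,0,1],[0.0034,-0.0073,0,0,0,0,1],[0.0051,-0.0109,0,0,0,0,1],[0.0067,-0.0145,0,0,0,0,1],[0.0084,-0.0181,0,0,0,0,1]],
])

```text
time_s: 13.25
tcp_pos: [0.5252, -0.0303, 0.0507]
ee_rot: [[-0.907, -0.421, 0.001], [-0.421, 0.907, 0.0], [-0.001, 0.0, -1.0]]
wrist_force: [-0.8, 1.1, 1.0]
gripper_width: 0.007
```

>>> play_rows([
  [[0.0021,-0.0045,0,0,0,0,1],[0.0042,-0.0091,0,0,0,0,1],[0.0063,-0.0136,0,0,0,0,1],[0.0084,-0.0181,0,0,0,0,1],[0.0105,-0.0227,0,0,0,0,1]],
])

```text
time_s: 13.75
tcp_pos: [0.5357, -0.0531, 0.0504]
ee_rot: [[-0.907, -0.421, 0.0], [-0.421, 0.907, 0.0], [-0.0, -0.0, -1.0]]
wrist_force: [0.2, 1.8, 0.8]
gripper_width: 0.002
```

>>> play_rows([
  [[0.0021,-0.0045,0,0,0,0,1],[0.0042,-0.0091,0,0,0,0,1],[0.0063,-0.0136,0,0,0,0,1],[0.0076,-0.0163,0,0,0,0,1],[0.0084,-0.0181,0,0,0,0,1]],
])

```text
time_s: 14.25
tcp_pos: [0.544, -0.0712, 0.0503]
ee_rot: [[-0.907, -0.421, 0.0], [-0.421, 0.907, 0.0], [-0.0, 0.0, -1.0]]
wrist_force: [-0.3, 2.1, 0.1]
gripper_width: 0.005
```

>>> play_rows([
  [[0.0008,-0.0018,0,0,0,0,1],[0.0017,-0.0036,0,0,0,0,1],[0.0023,-0.005,0,0,0,0,1],[0.0029,-0.0063,0,0,0,0,1],[0.0029,-0.0063,0,0,0,0,1]],
])

```text
time_s: 14.75
tcp_pos: [0.5466, -0.0775, 0.0502]
ee_rot: [[-0.907, -0.421, -0.001], [-0.421, 0.907, -0.0], [0.001, -0.0, -1.0]]
wrist_force: [-1.0, -0.3, 0.3]
gripper_width: 0.008
```

>>> play_rows([
  [[0.0002,-0.0005,0,0,0,0,1],[0.0004,-0.0009,0,0,0,0,1],[0.0004,-0.0009,0,0,0,0,1]],
])

```text
time_s: 15.05
tcp_pos: [0.5469, -0.0782, 0.0503]
ee_rot: [[-0.907, -0.421, -0.001], [-0.421, 0.907, -0.0], [0.001, 0.0, -1.0]]
wrist_force: [-0.2, 1.4, -0.8]
gripper_width: 0.003
```

>>> play_rows([
  [[0.0002,-0.0005,0,0,0,0,1],[0.0004,-0.0009,0,0,0,0,1],[0.0004,-0.0009,0,0,0,0,1]],
])

```text
time_s: 15.35
tcp_pos: [0.5473, -0.0791, 0.0503]
ee_rot: [[-0.907, -0.421, -0.0], [-0.421, 0.907, -0.0], [0.0, 0.0, -1.0]]
wrist_force: [-0.6, 0.1, 0.6]
gripper_width: 0.01
```

>>> play_rows([
  [[0.0002,-0.0005,0,0,0,0,1],[0.0004,-0.0009,0,0,0,0,1],[0.0004,-0.0009,0,0,0,0,1]],
])

```text
time_s: 15.65
tcp_pos: [0.5478, -0.08, 0.0503]
ee_rot: [[-0.907, -0.421, -0.0], [-0.421, 0.907, -0.0], [0.0, 0.0, -1.0]]
wrist_force: [-1.6, 1.1, 1.3]
gripper_width: 0.005
```

>>> play_rows([
  [[0.0002,-0.0005,0,0,0,0,1],[0.0004,-0.0009,0,0,0,0,1],[0.0004,-0.0009,0,0,0,0,1]],
])

```text
time_s: 15.95
tcp_pos: [0.5482, -0.0809, 0.0503]
ee_rot: [[-0.907, -0.421, -0.0], [-0.421, 0.907, -0.0], [0.0, 0.0, -1.0]]
wrist_force: [0.1, 0.8, 0.0]
gripper_width: 0.007
```

>>> play_rows([
  [[0.0002,-0.0005,0,0,0,0,1],[0.0004,-0.0009,0,0,0,0,1],[0.0004,-0.0009,0,0,0,0,1]],
])

```text
time_s: 16.25
tcp_pos: [0.5486, -0.0818, 0.0503]
ee_rot: [[-0.907, -0.421, -0.0], [-0.421, 0.907, -0.0], [0.0, 0.0, -1.0]]
wrist_force: [-1.3, 0.6, 0.0]
gripper_width: 0.008
```

>>> play_rows([
  [[0.0002,-0.0005,0,0,0,0,1],[0.0004,-0.0009,0,0,0,0,1],[0.0004,-0.0009,0,0,0,0,1]],
])

```text
time_s: 16.55
tcp_pos: [0.5491, -0.0827, 0.0503]
ee_rot: [[-0.907, -0.421, -0.0], [-0.421, 0.907, -0.0], [0.0, 0.0, -1.0]]
wrist_force: [-0.9, -0.3, -0.2]
gripper_width: 0.006
```

>>> play_rows([
  [[0.0002,-0.0005,0,0,0,0,1],[0.0004,-0.0009,0,0,0,0,1],[0.0004,-0.0009,0,0,0,0,1]],
])

```text
time_s: 16.85
tcp_pos: [0.5491, -0.0829, 0.0503]
ee_rot: [[-0.907, -0.421, -0.001], [-0.421, 0.907, 0.001], [0.0, 0.001, -1.0]]
wrist_force: [-2.7, 4.7, 0.0]
gripper_width: 0.003
```

The stop is met, as w = 9 predicts (y ≈ -8.8). One more nudge, then withdraw up and clear.

>>> play_rows([
  [[0.0003,-0.0006,0,0,0,0,1],[0.0003,-0.0006,0,0,0,0,1]],
])

```text
time_s: 17.05
tcp_pos: [0.5491, -0.0829, 0.0503]
ee_rot: [[-0.907, -0.421, -0.001], [-0.421, 0.907, 0.002], [0.001, 0.002, -1.0]]
wrist_force: [-3.2, 6.7, 2.5]
gripper_width: 0.004
```

>>> play_rows([
  [[-0.002,0.0045,0,0,0,0,1],[-0.004,0.009,0,0,0,0,1],[-0.006,0.013,0.02,0,0,0,1],[-0.006,0.013,0.06,0,0,0,1],[-0.006,0.013,0.1,0,0,0,1]],
])

```text
time_s: 17.55
tcp_pos: [0.5436, -0.0712, 0.1512]
ee_rot: [[-0.907, -0.422, -0.001], [-0.422, 0.907, -0.001], [0.001, -0.001, -1.0]]
wrist_force: [0.6, -1.1, 0.3]
gripper_width: 0.006
```

>>> play_rows([
  [[0,0,0.04,0,0,0,1],[-0.03,0,0.06,0,0,0,1],[-0.06,0,0.06,0,0,0,1],[-0.06,0,0.06,0,0,0,1],[-0.06,0,0.06,0,0,0,1]],
])

```text
time_s: 18.05
tcp_pos: [0.484, -0.0713, 0.2111]
ee_rot: [[-0.907, -0.421, 0.002], [-0.421, 0.907, -0.0], [-0.002, -0.001, -1.0]]
wrist_force: [0.9, -0.1, 0.1]
gripper_width: 0.004
```

```bash
python3 chk.py w6; python3 - <<'E'
from h import *
from station import r
c=r.capture("scene");W=cloud(c);o=np.load("scene0.npz");W0=cloud(o)
for n,C in(("before",W0),("after",W)):
    B=box(C);z=B[...,2]
    q=B[(abs(B[...,0])<22)&(B[...,1]>-40)&(B[...,1]<60)&(z>81)&(z<88)];k=B[(abs(z-61.5)<3)&(abs(B[...,0])<70)&(abs(B[...,1])<120)]
    print(n,"tab",q.mean(0),"panel",np.percentile(k,[1,50,99],axis=0).round(1).tolist())
d=np.abs(c["image"].astype(int)-o["image"]).sum(-1)
E
```

```text
panel 4819
tab 306 [[-17.2, -25.4, 81.6], [-1.2, -21.3, 85.0], [15.8, -17.6, 86.6]]
plate 2481 [[-25.0, -76.1, 63.3], [-2.0, -21.8, 65.2], [24.7, 6.2, 66.8]]
start 423 [[-11.3, -95.3, 73.8], [-1.4, -84.7, 76.4], [9.3, -74.6, 78.0]]
tcp box [-54.8519295   28.99420352 210.6907423 ] [ 0.13  0.55 -0.04]
before tab [  3.1669075  -17.63243132  85.20463188] panel [[-58.5, -111.2, 59.1], [14.1, 2.7, 61.7], [61.8, 106.2, 64.3]]
after tab [  3.51439418 -22.70620164  84.88814725] panel [[-58.1, -111.1, 59.0], [13.7, 6.4, 61.7], [62.0, 106.3, 64.2]]
```

View pics/w6.png

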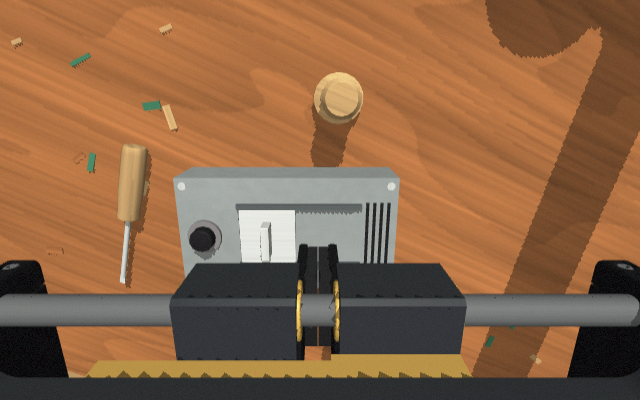

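The shutter is shut: the tab measures 60 mm from its open position and the well is covered. The box has not moved, and the arm is clear. I'm handing in.

```bash
python3 -c "
from station import r
print(r.finish_job())"
```

```text
the job is handed in; nothing more can be done
None
```

The job is done and handed in at about 18 s of the 51 s allowed. With the fingers shut, I pushed the shutter open to its stop, pressed the reset key to its bottom and let it out, then pushed the shutter shut to its stop.

**Last checks:**
- **Shutter:** it closed about 60 mm from its open position and covers the well.
- **Reset key:** it stopped moving after 6 mm of travel while the force rose to about 12 N. It had sprung back to its out height before I closed the shutter.
- **Box:** it has not moved, to within 1 mm. The start key stayed at full height in every check.
- **Forces:** the pushes peaked at about 9 N opening and about 7 N closing.
- **Other items:** the wooden screw and screwdriver look undisturbed in the last wrist view. I did not measure the jar again; the fingers never went near it.
- **Arm:** it ended well above the box, with nothing in contact.

**One disagreement:** the real fingertips are about 24 mm short of the stated tool point. My first push therefore passed over the tab without touching it. I measured the difference from the camera depths and corrected for it before doing the job.

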